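# Mesh the splined handle and lock the drive case

### The job

Lock the drive case: fit the loose orange splined handle into the toothed socket on the case's lid, turning it until its teeth drop between the socket's teeth and pushing it fully home, then turn it clockwise (seen from above) until the red-tipped locking bar is right under its keeper, against its stop. Leave the handle standing fully home in the socket, let go, and do not disturb the other things on the console.

Things in the scene. Friction and masses are not known exactly. Their poses are not given: they have to be found in the camera images.
- grip (a point): Loose handle: centre of its orange grip bar, 110 mm long (x axis here), 24 wide (y), 26 tall; pinch it across its width. z is up the handle's axis. Below the bar: a 24 mm diameter neck, 22 mm long, then a black flange 68 mm across, 5 thick, its underside 18 mm above the foot. This point is 57 mm above the foot; the handle is 70 mm tall, 0.22 kg, and starts upright on its spline, at any yaw.
- foot (a point): Loose handle: centre of the underside of its spline, 57 mm below point grip, axes as there. The spline is 18 mm tall: a core of 30 mm diameter with six teeth, 8 mm wide, reaching 28 mm from the axis, their lower edges rounded. Teeth point along x and every 60 degrees from it, so one lies under each end of the grip bar.
- socket (a point): Lock socket on the case lid: centre of its floor, on the lock's vertical axis, 126 mm above the console; turns with the lock. x points along the locking bar (18 mm wide, red end 107 mm from the axis), z up. The handle meshes when its bar is parallel to the locking bar or 60 or 120 degrees from it. Fully home, the handle's foot rests on this floor, its grip centre 57 mm above it.
- rim (a point): Lock socket: centre of its mouth, 14 mm above its floor; axes as point socket. Steel cup, 74 mm outside and 64 mm inside diameter, with six full-height inner teeth, 7 mm wide, tips 17 mm from the axis. The gaps between them point along x and every 60 degrees from it. Play of the meshed handle: about 5 degrees and 2 mm either way.
- lock (a joint): Angle of the lock (rad), growing clockwise seen from above: 0 is fully unlocked, 1.4 is the hard stop, with the bar under the dark steel keeper on the lid's edge (locked). It starts between 0 and 0.35. A dry friction of 0.15 N m holds it where it is left.
- case: Fixed drive case, grey box with a clear lid over three blue drives, 220 (x) by 260 (y) mm; lid top 103 mm, aluminium cross bar 111 mm, keeper 141 mm above the console; origin at the centre of its underside. The lock's axis is at its centre, the keeper 98 mm from that along the case's +x. It cannot move.
- spare_drive: Bystander: blue portable drive lying flat, 115 (x) x 80 x 16 mm, origin under its centre.
- jar: Bystander: glass jar with metal lid, 72 mm diameter, 85 mm tall, origin under its centre.
- hex_set: Bystander: hex keys in a black holder, 50 x 130 mm, up to 100 mm tall, origin under its centre.
- mug: Bystander: white mug, 82 mm diameter, 92 mm tall, origin under its centre.
- notebook: Bystander: blue notebook lying flat, 150 x 210 x 14 mm, origin under its centre.
Mind the look-alikes: they are no part of the job. What is shaped like the part that bears grip but blue or turquoise is not meant.

How it is judged:
By the outcome, as a careful person would: the job done as asked, in the order asked, and still so for the second after the job is handed in, with the robot touching nothing.
It also fails if it takes over 45 s, if anything falls off the work surface, if the arm or the gripper's body presses on something with over 40 N, if the wrist force passes 120 N, or if a joint passes its speed limit or range.

### The arm

A 7-joint arm with a two-finger parallel gripper is mounted at the origin on the work surface. World frame = base frame: x ahead of the robot, y to its left, z up, the work surface at z = 0. Lengths are in m, angles in rad, forces in N, time in s.
With the tool pointing down it reaches from about 0.4 to 0.85 m from the base axis. Payload 4.4 kg.
Tool frame: the origin (TCP) lies at the very end of the fingers, on their centre line; the grasp point (between the pads) lies bot.grip_depth behind it (bot.grip_depth is the distance from the TCP to the grasp point, in m); z points along the fingers, y is the line along which they close (so a half turn about z gives the same grasp; the last joint's range is limited). The gripper opens to 94 mm and grips with 3 to 60 N. Pads are 16 mm wide; open, the fingers measure 119 mm over their backs; the gripper's body (75 mm by 177 mm) begins 78 mm behind the grasp point.
Start: joints at [-1.37, 0.628, 0.038, 1.517, -0.027, 0.996, -0.02], TCP at [0.171, 0.627, 0.205] pointing down, gripper open.
Joint ranges: [-3.06, 3.06], [-0.37, 2.12], [-1.25, 1.32], [0.18, 2.47], [-1.1, 4.24], [0.23, 1.98], [-2.94, 2.94]. Speed limits (rad/s): [2.57, 2.57, 3.14, 3.14, 3.14, 3.14, 3.14].

### API

Orientations are given as a unit quaternion [w, x, y, z].
In Python, from plant import bot gives the robot as it stands.
- The arm moves only by the tool servo_tool, never from a script. Its argument "series" is a list of rows, each an object of numbers: "dx", "dy", "dz": the shift along the tool's x, y, z in mm; "twist": the turn about the tool's z in rad. In form: [{"dx": .., "dy": .., "dz": .., "twist": ..}, ...]. A call has exactly 8 rows; each row shifts and turns the commanded pose from where the row before left it, along the tool's axes as they then stand; what a row does not reach is not made up. A row lasts 1/10 s, in which the tool goes at most 50 mm and 8.59 degrees, less where a joint would pass 70% of its speed; a pose out of reach is approached as far as the arm can. A call is refused whole if a number of a shift passes 50 or a number of a turn 0.15, either way. A call with a gripper value outside its range is refused whole. "jaw" is the finger opening in mm, from 0 to 94, set as the call begins (left out, the last holds). The fingers move at their own pace and stop on an object; the grip force is fixed at half the most. Time passes only in rows, so rows that do not move let the fingers close, or fill a call up. It gives the time, the measured TCP pose, the force, the opening and the grip force at its end, in the units of the state.
- bot.get_obs(): the state, without advancing time (a new reading comes with each control period).
- bot.read_camera(name): name is "scene" or "side" or "wrist"; returns a dict with "color" (420x560x3 uint8, red, green, blue), "depth" (420x560 float32, m along the optical axis (not along the pixel's ray), 0 where there is no reading), "fx", "fy", "cx", "cy" (pixels), "rvec" (rotation vector, rad) and "tvec" (3), from world to camera coordinates, as OpenCV has them; the wrist camera has in their place "T_tool_cam" (4x4, takes a point from camera to tool coordinates, whose origin is the TCP and whose axes are the flange's). Camera axes: x right, y down, z forward; pixel columns grow to the right and rows downward; lengths in m; the calibration is good to about 2 mm. A picture is of the moment at which its call begins: read the wrist's pose just before it.
- bot.sign_off(): hands the job in; it is judged then, once.
The state is a dict: "time_s": time; "q": joint angles; "joint_vel": joint speeds; "effort": joint torques, N m; "eef_pos": TCP position; "tool_rot": TCP orientation; "ft_force": force on the tool from outside, world axes, zero at the start; "moment": the same for the moment, N m; "finger_gap": finger opening in m; "grip_force": force on a finger pad.
Only numpy, scipy, OpenCV 4.12 (cv2) and the standard library are available. Lean on these libraries where they do the work, as an engineer would, in place of code of your own. Each camera call takes 0.05 s, during which the arm holds its last target. There are 200 camera calls.

## Working session

There is one attempt and no reset: what is moved stays moved. The work goes in short steps, Python scripts to look and compute and a tool call to move; the robot and the scene stay as the last step left them, time stands still between calls to the robot, and variables do not carry over. Pictures are saved under pics/ and viewed, at most 10 in all, crops included, and the job is handed in when it is done.

Besides the shell and the picture viewer there is one more tool, called after ">>>" as name(argument=value, ...) on one line, values as JSON. servo_tool: Moves the arm, as the interface text tells. Its arguments: {"type":"object","properties":{"series":{"type":"array"},"jaw":{"type":"number"}},"required":["series"]}

```bash
mkdir -p pics; cat > h.py <<'E'
import numpy as np, cv2
from plant import bot
def cam(n):
    o=bot.get_obs(); c=bot.read_camera(n)
    K=np.array([[c['fx'],0,c['cx']],[0,c['fy'],c['cy']],[0,0,1]])
    if n=='wrist':
        w,x,y,z=o['tool_rot']
        from scipy.spatial.transform import Rotation as R
        T=np.eye(4);T[:3,:3]=R.from_quat([x,y,z,w]).as_matrix();T[:3,3]=o['eef_pos']
        M=T@np.array(c['T_tool_cam']); Rw,t=M[:3,:3],M[:3,3]
    else:
        Rc=cv2.Rodrigues(np.array(c['rvec'],float))[0]; Rw=Rc.T; t=-Rc.T@np.array(c['tvec'],float).ravel()
    return c,K,Rw,t
def plane(uv,z,K,Rw,t):
    uv=np.atleast_2d(uv).astype(float)
    d=np.c_[uv,np.ones(len(uv))]@np.linalg.inv(K).T@Rw.T
    return t+d*((z-t[2])/d[:,2])[:,None]
def cloud(c,K,Rw,t):
    h,w=c['depth'].shape; v,u=np.mgrid[:h,:w]
    d=np.stack([u,v,np.ones_like(u)],-1).reshape(-1,3)@np.linalg.inv(K).T*c['depth'].reshape(-1,1)
    return (d@Rw.T+t).reshape(h,w,3)
E
python3 - <<'E'
from h import *
print(bot.get_obs(),bot.grip_depth)
ims=[]
for n in ['scene','side']:
    c,K,R,t=cam(n); print(n,t,R[:,2]); cv2.imwrite(f'pics/{n}0.png',c['color'][:,:,::-1]); 
    np.savez(f'{n}0.npz',c=c['color'],d=c['depth'],K=K,R=R,t=t)
E
```

```text
{'time_s': 0.0, 'q': array([-1.36981998,  0.62931692,  0.03845455,  1.51835117, -0.02698911,
        0.99628249, -0.0200113 ]), 'joint_vel': array([-1.26377749e-03,  2.68110321e-04, -3.59910094e-04,  8.90325221e-05,
        1.51754594e-03, -8.89516559e-04,  7.03153979e-04]), 'effort': array([-2.70065466e-04, -5.49743235e+01,  1.14351645e+00, -1.86639923e+01,
       -5.21736348e-02,  2.36701226e-02,  1.58061684e-04]), 'eef_pos': array([0.17116504, 0.62638001, 0.20457866]), 'tool_rot': array([-1.03040980e-04,  1.33000444e-01,  9.91115551e-01, -9.14000715e-04]), 'ft_force': array([-0.89638102,  0.05095771,  0.09461031]), 'moment': array([-0.03685666, -0.00350413,  0.02937177]), 'grip_force': 0.0, 'finger_gap': 0.09367746126070783} 0.0188
scene [1.03449643 0.2409156  0.95989922] [-0.45527141 -0.39286075 -0.7989921 ]
side [-0.09757441 -0.88774372  0.87771504] [ 0.51801787  0.59537155 -0.61415813]
```

View pics/scene0.png

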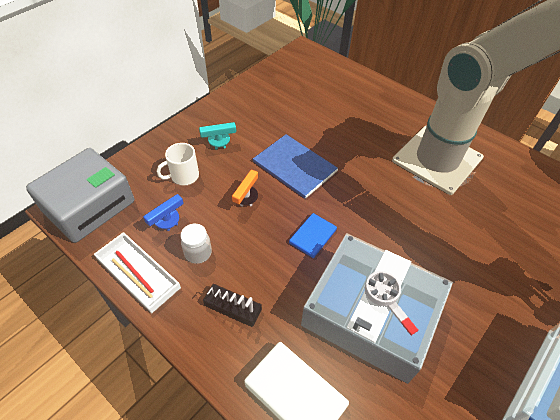

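View pics/side0.png

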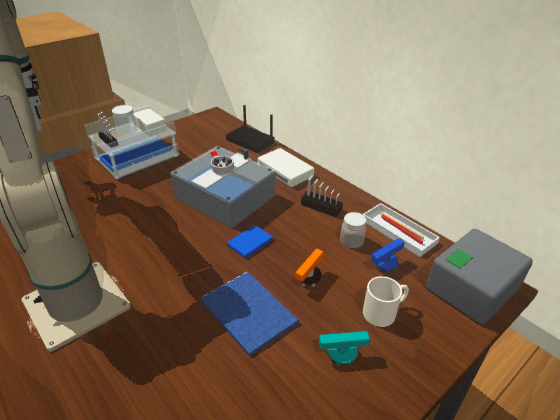

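The scene view shows the orange handle at (245,187), the socket at (383,287), the red bar tip at (410,327) and the keeper at (362,325). In the side view the handle is at (311,265) and the socket at (222,163).

```bash
python3 - <<'E'
from h import *
for n in ['scene','side']:
    f=np.load(n+'0.npz'); K,R,t=f['K'],f['R'],f['t']; P=cloud(dict(depth=f['d']),K,R,t)
    hsv=cv2.cvtColor(f['c'],cv2.COLOR_RGB2HSV)
    H,S,V=[hsv[...,i].astype(int) for i in range(3)]
    ok=f['d']>0
    m=(H>6)&(H<19)&(S>200)&(V>150)&ok&(P[...,2]>.02)&(P[...,2]<.1)
    k=np.argwhere(m); print(n,'orange',len(k),k.mean(0)[::-1],P[m].min(0),P[m].max(0))
    top=m&(P[...,2]>.064); q=P[top][:,:2].astype(np.float32); r=cv2.minAreaRect(q*1000); print(r, np.median(P[top][:,2]))
    b=cv2.boxPoints(r); 
    m=((H<5)|(H>174))&(S>170)&(V>120)&ok&(P[...,2]>.09)&(P[...,2]<.16)&(P[...,0]>.3)&(P[...,1]<.3)
    if m.any(): print('red',m.sum(),np.argwhere(m).mean(0)[::-1],np.median(P[m],0))
    # rim pts
    a=(abs(P[...,2]-.140)<.004)&ok
    u0,v0=(383,287) if n=='scene' else (222,163)
    vv,uu=np.mgrid[:420,:560]; a&=(np.hypot(uu-u0,vv-v0)<28)
    q=P[a]; (cx,cy),rad=cv2.minEnclosingCircle(q[:,:2].astype(np.float32)); print('rim',len(q),q.mean(0),cx,cy,rad)
    # case lid rectangle: z .095-.107 near
    a=(abs(P[...,2]-.103)<.006)&ok&(np.hypot(P[...,0]-cx,P[...,1]-cy)<.2)
    r=cv2.minAreaRect((P[a][:,:2]*1000).astype(np.float32)); print('case',r)
    a=(abs(P[...,2]-.141)<.005)&ok&(np.hypot(P[...,0]-cx,P[...,1]-cy)<.13)&(np.hypot(P[...,0]-cx,P[...,1]-cy)>.07); print('keeper',a.sum(),P[a].mean(0) if a.any() else 0)
E
```

```text
scene orange 52 [244.09615385 191.26923077] [ 0.45867191 -0.33926089  0.04655623] [ 0.56458453 -0.30001489  0.07246712]
((511.8702087402344, -322.93994140625), (104.68114471435547, 23.784547805786133), 14.70190143585205) 0.06743110018999998
red 121 [409.71900826 326.07438017] [0.58737155 0.22325762 0.11925976]
rim 417 [0.55980554 0.13520111 0.1399766 ] 0.5594227313995361 0.13476918637752533 0.037625811994075775
case ((558.0030517578125, 134.40252685546875), (224.8207550048828, 260.2162170410156), 11.723177909851074)
keeper 127 [0.65616263 0.15096475 0.14120659]
side orange 323 [308.47058824 263.74922601] [ 0.45253826 -0.34850865  0.04964281] [ 0.56045552 -0.29949117  0.07340794]
((508.1278076171875, -323.3526916503906), (111.53643035888672, 23.515504837036133), 15.678974151611328) 0.06889636775806818
red 22 [213.72727273 153.27272727] [0.5849462  0.22116656 0.11864666]
rim 158 [0.57791022 0.1365183  0.13916817] 0.59383225440979 0.1420706957578659 0.07433608919382095
case ((558.1111450195312, 136.46063232421875), (231.28054809570312, 266.628662109375), 11.645651817321777)
keeper 13 [0.54475794 0.13460547 0.13920157]
```

>>> servo_tool(series=[{"dx": -29, "dy": -24, "dz": -12}, {"dx": -29, "dy": -24, "dz": -12}, {"dx": -29, "dy": -24, "dz": -12}, {"dx": -29, "dy": -24, "dz": -12}, {"dx": -29, "dy": -24, "dz": -12}, {"dx": -29, "dy": -24, "dz": -12}, {"dx": -29, "dy": -24, "dz": -12}, {"dx": -29, "dy": -24, "dz": -12}], jaw=60)

```text
validation failed for argument at $.se...
```

>>> servo_tool(series=[{"dx": -29, "dy": -24, "dz": -6}, {"dx": -29, "dy": -24, "dz": -6}, {"dx": -29, "dy": -24, "dz": -6}, {"dx": -29, "dy": -24, "dz": -6}, {"dx": -29, "dy": -24, "dz": -6}, {"dx": -29, "dy": -24}, {"dx": -29, "dy": -24}, {"dx": 0, "dy": 0}])

```text
validation failed for argument at $.se...
```

```bash
python3 - <<'E'
from h import *
o=bot.get_obs(); print(o['time_s'],o['eef_pos'],o['tool_rot'],o['q'])
c,K,R,t=cam('wrist'); cv2.imwrite('pics/w1.png',c['color'][:,:,::-1]); np.savez('w1.npz',c=c['color'],d=c['depth'],K=K,R=R,t=t)
print(t,R[:,2])
E
```

```text
0.1 [0.17117491 0.62644595 0.20467817] [-9.03919947e-05  1.32987737e-01  9.91117341e-01 -8.18419219e-04] [-1.36983883  0.62921043  0.03846547  1.5182564  -0.02698511  0.99629111
 -0.01999998]
[0.09393554 0.64706893 0.38479965] [ 0.26230522 -0.0727312  -0.96224017]
```

View pics/w1.png

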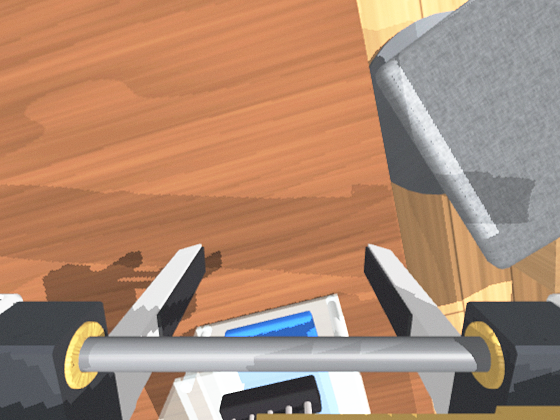

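The calls were refused, since each row apparently needs all four keys. The picture only shows the start view, with a rack below the fingers.

>>> servo_tool(series=[{"dx": -29, "dy": -24, "dz": -12, "twist": 0}, {"dx": -29, "dy": -24, "dz": -12, "twist": 0}, {"dx": -29, "dy": -24, "dz": -12, "twist": 0}, {"dx": -29, "dy": -24, "dz": -12, "twist": 0}, {"dx": -29, "dy": -24, "dz": -12, "twist": 0}, {"dx": -29, "dy": -24, "dz": -12, "twist": 0}, {"dx": -29, "dy": -24, "dz": -12, "twist": 0}, {"dx": -29, "dy": -24, "dz": -12, "twist": 0}], jaw=60)

```text
time_s: 0.95
eef_pos: [0.3451, 0.3791, 0.3018]
tool_rot: [-0.0, 0.133, 0.991, -0.0]
ft_force: [-0.2, 0.6, -0.0]
finger_gap: 0.0602
grip_force: 0.0
```

>>> servo_tool(series=[{"dx": -38, "dy": -25, "dz": 0, "twist": 0}, {"dx": -38, "dy": -25, "dz": 0, "twist": 0}, {"dx": -38, "dy": -25, "dz": 0, "twist": 0}, {"dx": -38, "dy": -25, "dz": 0, "twist": 0}, {"dx": -38, "dy": -25, "dz": 0, "twist": 0}, {"dx": -38, "dy": -25, "dz": 0, "twist": 0}, {"dx": -38, "dy": -25, "dz": 0, "twist": 0}, {"dx": 0, "dy": 0, "dz": 0, "twist": 0}])

```text
time_s: 1.75
eef_pos: [0.5586, 0.1341, 0.3011]
tool_rot: [0.001, 0.138, 0.99, -0.002]
ft_force: [-0.2, -0.5, -0.0]
finger_gap: 0.06
grip_force: 0.0
```

```bash
python3 - <<'E'
from h import *
o=bot.get_obs(); print(o['time_s'],o['eef_pos'],o['tool_rot'],o['q'])
c,K,R,t=cam('wrist'); cv2.imwrite('pics/w2.png',c['color'][:,:,::-1]); np.savez('w2.npz',c=c['color'],d=c['depth'],K=K,R=R,t=t)
E
```

```text
1.75 [0.55856258 0.13413388 0.30109891] [ 0.00137293  0.13819572  0.9904017  -0.00212969] [-0.40869822  0.42953885  0.18225392  1.60680587 -0.07874101  1.11180459
  1.08570643]
```

View pics/w2.png

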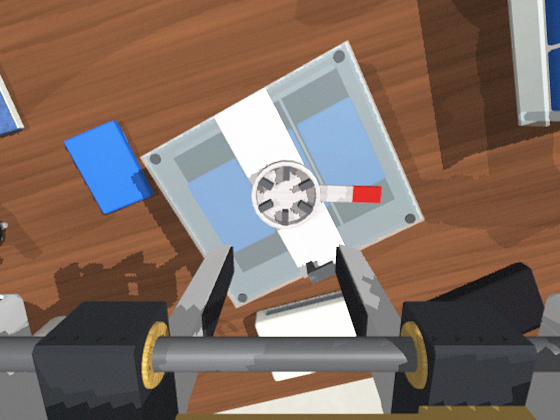

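The socket is clear at (286,194), with the red tip at (367,194) and the keeper at (318,271).

```bash
python3 - <<'E'
from h import *
f=np.load('w2.npz'); K,R,t=f['K'],f['R'],f['t']; P=cloud(dict(depth=f['d']),K,R,t)
vv,uu=np.mgrid[:420,:560]
a=(abs(P[...,2]-.140)<.004)&(np.hypot(uu-286,vv-194)<40)
k=np.argwhere(a)[:,::-1]; q=plane(k,.140,K,R,t)[:,:2]
(cx,cy),r=cv2.minEnclosingCircle(q.astype(np.float32)); print('rim',len(q),cx,cy,r,np.median(P[a][:,2]))
h=cv2.cvtColor(f['c'],cv2.COLOR_RGB2HSV); m=((h[...,0]<5)|(h[...,0]>174))&(h[...,1]>170)&(h[...,2]>120)&(np.hypot(uu-367,vv-194)<25)
zr=np.median(P[m][:,2]); q=plane(np.argwhere(m)[:,::-1],zr,K,R,t)[:,:2]; mm=q.mean(0); print('red',zr,mm,np.degrees(np.arctan2(mm[1]-cy,mm[0]-cx)),cv2.minAreaRect((q*1000).astype(np.float32)))
a=(abs(P[...,2]-.141)<.006)&(np.hypot(uu-318,vv-271)<25); kk=P[a].mean(0); print('keeper',a.sum(),kk,np.degrees(np.arctan2(kk[1]-cy,kk[0]-cx)))
# inner teeth angle: points between r 20..29 at z~.14
P2=np.stack([P[...,0]-cx,P[...,1]-cy],-1); rr=np.hypot(P2[...,0],P2[...,1]); a=(rr>.019)&(rr<.028)&(abs(P[...,2]-.14)<.004)
th=np.arctan2(P2[...,1][a],P2[...,0][a]); print('teeth',a.sum(),np.degrees(np.angle(np.exp(6j*th).mean()))/6)
E
```

```text
rim 1603 0.5583662986755371 0.13453742861747742 0.036993566900491714 0.14082917134388268
red 0.12001137078200608 [0.58477706 0.2210354 ] 73.02079079799326 ((584.8917236328125, 221.16610717773438), (30.978172302246094, 18.060487747192383), 71.3580322265625)
keeper 379 [0.65410898 0.14993787 0.14148175] 9.137893686601394
teeth 363 -17.544918041062918
```

>>> servo_tool(series=[{"dx": -8, "dy": -45, "dz": 0, "twist": 0}, {"dx": -8, "dy": -45, "dz": 0, "twist": 0}, {"dx": -8, "dy": -45, "dz": 0, "twist": 0}, {"dx": -8, "dy": -45, "dz": 0, "twist": 0}, {"dx": -8, "dy": -45, "dz": 0, "twist": 0}, {"dx": -8, "dy": -45, "dz": 0, "twist": 0}, {"dx": -8, "dy": -45, "dz": 0, "twist": 0}, {"dx": -8, "dy": -45, "dz": 0, "twist": 0}])

```text
time_s: 2.6
eef_pos: [0.5216, -0.222, 0.3014]
tool_rot: [-0.0, 0.132, 0.991, 0.001]
ft_force: [0.6, 0.5, -0.5]
finger_gap: 0.0603
grip_force: 0.0
```

>>> servo_tool(series=[{"dx": -7, "dy": -46, "dz": 0, "twist": 0}, {"dx": -7, "dy": -46, "dz": 0, "twist": 0}, {"dx": 0, "dy": 0, "dz": 5, "twist": 0.144}, {"dx": 0, "dy": 0, "dz": 5, "twist": 0.144}, {"dx": 0, "dy": 0, "dz": 5, "twist": 0.144}, {"dx": 0, "dy": 0, "dz": 5, "twist": 0.144}, {"dx": 0, "dy": 0, "dz": 5, "twist": 0.144}, {"dx": 0, "dy": 0, "dz": 5, "twist": 0.144}])

```text
time_s: 3.4
eef_pos: [0.5116, -0.3126, 0.271]
tool_rot: [-0.0, 0.537, 0.843, 0.001]
ft_force: [-0.2, 0.4, 0.5]
finger_gap: 0.0602
grip_force: 0.0
```

>>> servo_tool(series=[{"dx": 0, "dy": 0, "dz": 5, "twist": 0.144}, {"dx": 0, "dy": 0, "dz": 5, "twist": 0.144}, {"dx": 0, "dy": 0, "dz": 5, "twist": 0.144}, {"dx": 0, "dy": 0, "dz": 5, "twist": 0.144}, {"dx": 0, "dy": 0, "dz": 5, "twist": 0.144}, {"dx": 0, "dy": 0, "dz": 5, "twist": 0.144}, {"dx": 0, "dy": 0, "dz": 5, "twist": 0.144}, {"dx": 0, "dy": 0, "dz": 5, "twist": 0.144}])

```text
time_s: 4.2
eef_pos: [0.5117, -0.3125, 0.2309]
tool_rot: [-0.001, 0.91, 0.415, 0.0]
ft_force: [0.7, -0.2, 0.2]
finger_gap: 0.0601
grip_force: 0.0
```

>>> servo_tool(series=[{"dx": 0, "dy": 0, "dz": 5, "twist": 0.144}, {"dx": 0, "dy": 0, "dz": 5, "twist": 0.144}, {"dx": 0, "dy": 0, "dz": 5, "twist": 0.144}, {"dx": 0, "dy": 0, "dz": 5, "twist": 0.144}, {"dx": 0, "dy": 0, "dz": 0, "twist": 0}, {"dx": 0, "dy": 0, "dz": 0, "twist": 0}, {"dx": 0, "dy": 0, "dz": 0, "twist": 0}, {"dx": 0, "dy": 0, "dz": 0, "twist": 0}])

```text
time_s: 5.0
eef_pos: [0.5113, -0.3147, 0.2118]
tool_rot: [-0.0, 0.99, 0.142, 0.0]
ft_force: [0.3, -0.1, 0.8]
finger_gap: 0.0598
grip_force: 0.0
```

```bash
cat > m.py <<'E'
from h import *
import sys
o=bot.get_obs(); q=o['tool_rot']; print(o['time_s'],o['eef_pos'],q,o['q'][6])
c,K,R,t=cam('wrist'); cv2.imwrite(sys.argv[1],c['color'][:,:,::-1])
P=cloud(c,K,R,t); h=cv2.cvtColor(c['color'],cv2.COLOR_RGB2HSV)
m=(h[...,0]>6)&(h[...,0]<19)&(h[...,1]>200)&(h[...,2]>120)&(abs(P[...,2]-.07)<.005)&(np.hypot(P[...,0]-.51,P[...,1]+.3235)<.07)
n,l,s,_=cv2.connectedComponentsWithStats(m.astype(np.uint8)); i=1+np.argmax(s[1:,4]); m=l==i
g=plane(np.argwhere(m)[:,::-1],.07,K,R,t)[:,:2]; print(m.sum(),np.median(P[m][:,2]),cv2.minAreaRect((g*1000).astype(np.float32)))
from scipy.spatial.transform import Rotation as Ro
X=Ro.from_quat([q[1],q[2],q[3],q[0]]).as_matrix(); print('tool x yaw',np.degrees(np.arctan2(X[1,0],X[0,0])),X[:,2])
E
python3 m.py pics/w3.png
```

```text
5.0 [ 0.51125556 -0.31467243  0.21182407] [-8.61150277e-05  9.89904718e-01  1.41733766e-01  4.26637820e-04] -0.18639639128155952
1 0.06962086279963375 ((539.55517578125, -327.9341735839844), (0.0, 0.0), 0.0)
tool x yaw 16.296368852222322 [ 8.20250767e-04  2.91429315e-04 -9.99999621e-01]
```

View pics/w3.png

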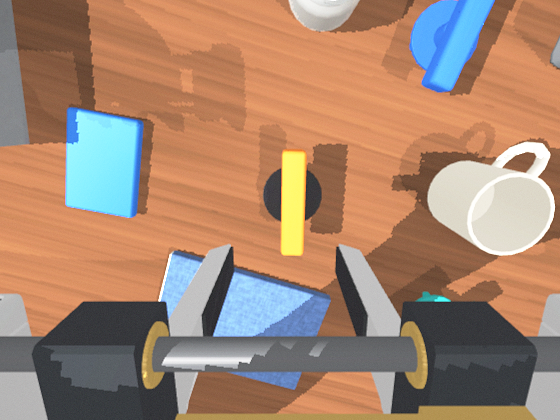

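The handle bar (yellowish in this light) is at (292,203), nearly parallel to the image columns. I'll widen the hue range and measure again.

```bash
sed -i 's/<19)/<34)/' m.py; python3 m.py pics/w4.png
```

```text
5.05 [ 0.5111707  -0.31479449  0.21181917] [-6.36789192e-05  9.89941283e-01  1.41478257e-01  3.94655475e-04] -0.18659494998707304
1 0.06988353645730372 ((542.2982177734375, -327.19586181640625), (0.0, 0.0), 0.0)
tool x yaw 16.266792260112947 [ 7.63353130e-04  2.37747119e-04 -9.99999680e-01]
```

```bash
python3 - <<'E'
import cv2;a=cv2.imread('pics/w4.png');print(a[203,292],cv2.cvtColor(a,cv2.COLOR_BGR2HSV)[203,292])
E
sed -i 's/^m=.*/m=(abs(P[...,2]-.07)<.005)\&(np.hypot(P[...,0]-.51,P[...,1]+.3235)<.09)/' m.py; python3 m.py pics/w5.png
```

```text
[108 249 255] [ 29 147 255]
5.1 [ 0.51109178 -0.31489767  0.21175028] [-2.97008020e-05  9.89965850e-01  1.41306477e-01  3.08597970e-04] -0.18675404774501617
2461 0.0706890320056951 ((508.4567565917969, -325.0754699707031), (108.45149993896484, 23.7560977935791), 15.399824142456055)
tool x yaw 16.246908324417365 [ 6.02609072e-04  1.46019344e-04 -9.99999808e-01]
```

>>> servo_tool(series=[{"dx": -5, "dy": 8.5, "dz": 10, "twist": 0.015}, {"dx": 0, "dy": 0, "dz": 30, "twist": 0}, {"dx": 0, "dy": 0, "dz": 30, "twist": 0}, {"dx": 0, "dy": 0, "dz": 30, "twist": 0}, {"dx": 0, "dy": 0, "dz": 20, "twist": 0}, {"dx": 0, "dy": 0, "dz": 10, "twist": 0}, {"dx": 0, "dy": 0, "dz": 0, "twist": 0}, {"dx": 0, "dy": 0, "dz": 0, "twist": 0}])

```text
time_s: 5.95
eef_pos: [0.5087, -0.3253, 0.082]
tool_rot: [0.001, 0.991, 0.133, 0.0]
ft_force: [-0.4, -0.9, 0.9]
finger_gap: 0.0599
grip_force: 0.0
```

>>> servo_tool(series=[{"dx": 0, "dy": 0, "dz": 14, "twist": 0}, {"dx": 0, "dy": 0, "dz": 14, "twist": 0}, {"dx": 0, "dy": 0, "dz": 9, "twist": 0}, {"dx": 0, "dy": 0, "dz": 5, "twist": 0}, {"dx": 0, "dy": 0, "dz": 0, "twist": 0}, {"dx": 0, "dy": 0, "dz": 0, "twist": 0}, {"dx": 0, "dy": 0, "dz": 0, "twist": 0}, {"dx": 0, "dy": 0, "dz": 0, "twist": 0}])

```text
time_s: 6.75
eef_pos: [0.5089, -0.3246, 0.0399]
tool_rot: [0.0, 0.991, 0.133, 0.0]
ft_force: [-0.0, 0.5, -1.1]
finger_gap: 0.0602
grip_force: 0.0
```

>>> servo_tool(series=[{"dx": 0, "dy": 0, "dz": 0, "twist": 0}, {"dx": 0, "dy": 0, "dz": 0, "twist": 0}, {"dx": 0, "dy": 0, "dz": 0, "twist": 0}, {"dx": 0, "dy": 0, "dz": 0, "twist": 0}, {"dx": 0, "dy": 0, "dz": 0, "twist": 0}, {"dx": 0, "dy": 0, "dz": 0, "twist": 0}, {"dx": 0, "dy": 0, "dz": 0, "twist": 0}, {"dx": 0, "dy": 0, "dz": 0, "twist": 0}], jaw=10)

```text
time_s: 7.55
eef_pos: [0.5086, -0.3245, 0.0394]
tool_rot: [0.0, 0.991, 0.133, -0.0]
ft_force: [-0.0, 0.2, -0.9]
finger_gap: 0.0239
grip_force: 30.0
```

>>> servo_tool(series=[{"dx": 0, "dy": 0, "dz": -10, "twist": 0}, {"dx": 0, "dy": 0, "dz": -30, "twist": 0}, {"dx": 0, "dy": 0, "dz": -40, "twist": 0}, {"dx": 0, "dy": 0, "dz": -40, "twist": 0}, {"dx": 0, "dy": 0, "dz": -40, "twist": 0}, {"dx": 0, "dy": 0, "dz": -20, "twist": 0}, {"dx": 0, "dy": 0, "dz": 0, "twist": 0}, {"dx": 0, "dy": 0, "dz": 0, "twist": 0}])

```text
time_s: 8.35
eef_pos: [0.5083, -0.3237, 0.2189]
tool_rot: [-0.001, 0.991, 0.134, -0.0]
ft_force: [0.0, 1.0, -3.6]
finger_gap: 0.024
grip_force: 30.0
```

>>> servo_tool(series=[{"dx": 17, "dy": -43, "dz": 0, "twist": 0}, {"dx": 17, "dy": -43, "dz": 0, "twist": 0}, {"dx": 17, "dy": -43, "dz": 0, "twist": 0}, {"dx": 17, "dy": -43, "dz": 0, "twist": 0}, {"dx": 17, "dy": -43, "dz": 0, "twist": 0}, {"dx": 17, "dy": -43, "dz": 0, "twist": 0}, {"dx": 17, "dy": -43, "dz": 0, "twist": 0}, {"dx": 17, "dy": -43, "dz": 0, "twist": 0}])

```text
time_s: 9.15
eef_pos: [0.5472, 0.0456, 0.2175]
tool_rot: [-0.0, 0.991, 0.133, -0.002]
ft_force: [0.1, -0.7, -3.0]
finger_gap: 0.024
grip_force: 30.0
```

>>> servo_tool(series=[{"dx": 16.5, "dy": -42, "dz": 0, "twist": 0}, {"dx": 16.5, "dy": -42, "dz": 0, "twist": 0}, {"dx": 0, "dy": 0, "dz": 0, "twist": -0.142}, {"dx": 0, "dy": 0, "dz": 0, "twist": -0.142}, {"dx": 0, "dy": 0, "dz": 0, "twist": -0.142}, {"dx": 0, "dy": 0, "dz": 0, "twist": -0.142}, {"dx": 0, "dy": 0, "dz": 0, "twist": -0.142}, {"dx": 0, "dy": 0, "dz": 0, "twist": -0.142}])

```text
time_s: 9.95
eef_pos: [0.5567, 0.1331, 0.2172]
tool_rot: [-0.001, 0.846, 0.534, -0.002]
ft_force: [-0.0, -1.3, -3.0]
finger_gap: 0.0237
grip_force: 30.0
```

>>> servo_tool(series=[{"dx": 0, "dy": 0, "dz": 0, "twist": -0.142}, {"dx": 0, "dy": 0, "dz": 0, "twist": 0}, {"dx": 0, "dy": 0, "dz": 0, "twist": 0}, {"dx": 0, "dy": 0, "dz": 0, "twist": 0}, {"dx": 0, "dy": 0, "dz": 0, "twist": 0}, {"dx": 0, "dy": 0, "dz": 0, "twist": 0}, {"dx": 0, "dy": 0, "dz": 0, "twist": 0}, {"dx": 0, "dy": 0, "dz": 0, "twist": 0}])

```text
time_s: 10.75
eef_pos: [0.5583, 0.1331, 0.2195]
tool_rot: [0.0, 0.808, 0.59, 0.0]
ft_force: [0.2, 0.3, -3.1]
finger_gap: 0.0237
grip_force: 30.0
```

```bash
cat > m2.py <<'E'
from h import *
import sys
from scipy.spatial.transform import Rotation as Ro
o=bot.get_obs(); q=o['tool_rot']; e=o['eef_pos']; print(o['time_s'],e,o['q'],o['ft_force'])
X=Ro.from_quat([q[1],q[2],q[3],q[0]]).as_matrix(); print('tool x yaw',np.degrees(np.arctan2(X[1,0],X[0,0])))
for n in ['wrist','scene']:
    c,K,R,t=cam(n); cv2.imwrite(f'pics/{sys.argv[1]}{n}.png',c['color'][:,:,::-1])
    P=cloud(c,K,R,t); h=cv2.cvtColor(c['color'],cv2.COLOR_RGB2HSV)
    zt=e[2]-.0394+.07
    m=(abs(P[...,2]-zt)<.005)&(np.hypot(P[...,0]-e[0],P[...,1]-e[1])<.075)&(h[...,0]<34)&(h[...,0]>6)&(h[...,1]>100)
    nn,l,s,_=cv2.connectedComponentsWithStats(m.astype(np.uint8))
    for i in range(1,nn):
        if s[i,4]>40:
            k=l==i; g=plane(np.argwhere(k)[:,::-1],zt,K,R,t)[:,:2]; print(n,'grip',s[i,4],np.median(P[k][:,2]),cv2.minAreaRect((g*1000).astype(np.float32)))
    m=((h[...,0]<5)|(h[...,0]>174))&(h[...,1]>170)&(h[...,2]>120)&(abs(P[...,2]-.12)<.006)&(np.hypot(P[...,0]-.5584,P[...,1]-.1345)<.13)
    if m.sum()>20:
        g=plane(np.argwhere(m)[:,::-1],.12,K,R,t)[:,:2].mean(0); print(n,'red',m.sum(),g,np.degrees(np.arctan2(g[1]-.1345,g[0]-.5584)))
E
python3 m2.py a
```

```text
10.75 [0.55832773 0.13310977 0.21948384] [-0.75312128  0.60918591  0.76547588  1.73204886 -0.4900257   1.00162221
 -0.11494019] [ 0.1622046   0.33578464 -3.147272  ]
tool x yaw 72.2863375425661
wrist grip 7817 0.2507148674472771 ((561.2852172851562, 144.60585021972656), (86.90538787841797, 23.93121337890625), 72.2898178100586)
wrist red 859 [0.58575776 0.22140068] 72.52514162793341
scene grip 323 0.25013421983485196 ((569.1116333007812, 159.68919372558594), (56.30080795288086, 26.109386444091797), 71.37120819091797)
scene red 128 [0.58771907 0.22213792] 71.5024515767005
```

View pics/awrist.png

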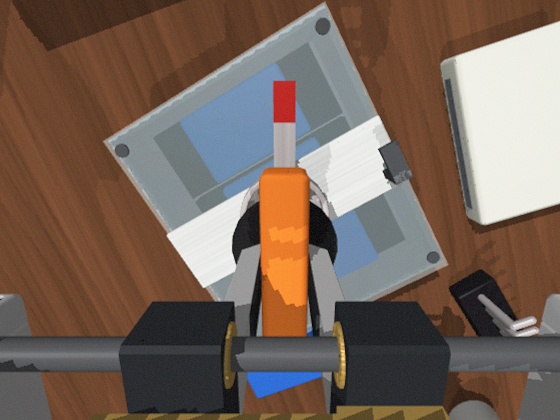

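The handle, at (284,235), sits over the socket in line with the locking bar. Both are at about 72.4°, and the centre error is about 1 mm. I'll descend.

>>> servo_tool(series=[{"dx": 1, "dy": 0.3, "dz": 10, "twist": 0}, {"dx": 0, "dy": 0, "dz": 12, "twist": 0}, {"dx": 0, "dy": 0, "dz": 9, "twist": 0}, {"dx": 0, "dy": 0, "dz": 4, "twist": 0}, {"dx": 0, "dy": 0, "dz": 2, "twist": 0}, {"dx": 0, "dy": 0, "dz": 1, "twist": 0}, {"dx": 0, "dy": 0, "dz": 1, "twist": 0}, {"dx": 0, "dy": 0, "dz": 1, "twist": 0}])

```text
time_s: 11.65
eef_pos: [0.5592, 0.1339, 0.1797]
tool_rot: [0.0, 0.808, 0.59, 0.0]
ft_force: [-0.6, 0.3, -2.5]
finger_gap: 0.0238
grip_force: 30.0
```

>>> servo_tool(series=[{"dx": 0, "dy": 0, "dz": 1, "twist": 0}, {"dx": 0, "dy": 0, "dz": 1, "twist": 0}, {"dx": 0, "dy": 0, "dz": 1, "twist": 0}, {"dx": 0, "dy": 0, "dz": 1, "twist": 0}, {"dx": 0, "dy": 0, "dz": 1, "twist": 0}, {"dx": 0, "dy": 0, "dz": 0, "twist": 0}, {"dx": 0, "dy": 0, "dz": 0, "twist": 0}, {"dx": 0, "dy": 0, "dz": 0, "twist": 0}])

```text
time_s: 12.45
eef_pos: [0.5589, 0.1339, 0.1745]
tool_rot: [-0.0, 0.807, 0.59, -0.0]
ft_force: [0.6, -1.0, -3.1]
finger_gap: 0.0239
grip_force: 30.0
```

>>> servo_tool(series=[{"dx": 0, "dy": 0, "dz": 2, "twist": 0}, {"dx": 0, "dy": 0, "dz": 2, "twist": 0}, {"dx": 0, "dy": 0, "dz": 2, "twist": 0}, {"dx": 0, "dy": 0, "dz": 1, "twist": 0}, {"dx": 0, "dy": 0, "dz": 1, "twist": 0}, {"dx": 0, "dy": 0, "dz": 0.5, "twist": 0}, {"dx": 0, "dy": 0, "dz": 0.5, "twist": 0}, {"dx": 0, "dy": 0, "dz": 0, "twist": 0}])

```text
time_s: 13.25
eef_pos: [0.559, 0.1339, 0.1655]
tool_rot: [-0.0, 0.808, 0.59, 0.0]
ft_force: [0.3, -0.1, -3.2]
finger_gap: 0.0242
grip_force: 30.0
```

>>> servo_tool(series=[{"dx": 0, "dy": 0, "dz": 0.5, "twist": 0.05}, {"dx": 0, "dy": 0, "dz": 0.3, "twist": 0.08}, {"dx": 0, "dy": 0, "dz": 0, "twist": 0.08}, {"dx": 0, "dy": 0, "dz": 0, "twist": 0.08}, {"dx": 0, "dy": 0, "dz": 0, "twist": 0.08}, {"dx": 0, "dy": 0, "dz": 0, "twist": 0.08}, {"dx": 0, "dy": 0, "dz": 0, "twist": 0.05}, {"dx": 0, "dy": 0, "dz": 0, "twist": 0}])

```text
time_s: 14.05
eef_pos: [0.5587, 0.1342, 0.1654]
tool_rot: [-0.0, 0.928, 0.372, -0.0]
ft_force: [-1.6, -0.4, 5.9]
finger_gap: 0.0236
grip_force: 30.0
```

```bash
python3 m2.py b; python3 -c "
from plant import bot;print(bot.get_obs()['moment'])"
```

```text
14.05 [0.55873826 0.13416701 0.16538645] [-0.79169737  0.71856423  0.85443862  1.79084534 -0.66022763  0.9449823
 -0.46048298] [-1.57422381 -0.38634061  5.87799238]
tool x yaw 43.66578786528482
wrist grip 7813 0.19665123029860368 ((567.0033569335938, 142.38070678710938), (86.90946960449219, 24.028602600097656), 43.71022033691406)
wrist red 1342 [0.61790608 0.2032738 ] 49.13221922003838
scene grip 334 0.19626918250509878 ((578.0825805664062, 150.75106811523438), (63.49626159667969, 24.720958709716797), 43.514923095703125)
scene red 132 [0.62022767 0.20399108] 48.33984113964893
[0.08711259 0.83816921 0.06990602]
```

>>> servo_tool(series=[{"dx": 0, "dy": 0, "dz": 0, "twist": 0.08}, {"dx": 0, "dy": 0, "dz": 0, "twist": 0.08}, {"dx": 0, "dy": 0, "dz": 0, "twist": 0.08}, {"dx": 0, "dy": 0, "dz": 0, "twist": 0.08}, {"dx": 0, "dy": 0, "dz": 0, "twist": 0.08}, {"dx": 0, "dy": 0, "dz": 0, "twist": 0.08}, {"dx": 0, "dy": 0, "dz": 0, "twist": 0.08}, {"dx": 0, "dy": 0, "dz": 0, "twist": 0.04}])

```text
time_s: 14.95
eef_pos: [0.5585, 0.1344, 0.1654]
tool_rot: [-0.001, 0.997, 0.081, -0.0]
ft_force: [-4.1, 0.7, 5.2]
finger_gap: 0.0236
grip_force: 30.0
```

>>> servo_tool(series=[{"dx": 0, "dy": 0, "dz": 0, "twist": 0.02}, {"dx": 0, "dy": 0, "dz": 0, "twist": 0.02}, {"dx": 0, "dy": 0, "dz": 0, "twist": 0.02}, {"dx": 0, "dy": 0, "dz": 0, "twist": 0}, {"dx": 0, "dy": 0, "dz": 0, "twist": 0}, {"dx": 0, "dy": 0, "dz": 0, "twist": 0}, {"dx": 0, "dy": 0, "dz": 0, "twist": 0}, {"dx": 0, "dy": 0, "dz": 0, "twist": 0}])

```text
time_s: 15.75
eef_pos: [0.5585, 0.1344, 0.1654]
tool_rot: [-0.001, 0.999, 0.052, -0.0]
ft_force: [-4.4, 1.4, 4.9]
finger_gap: 0.0239
grip_force: 30.0
```

```bash
python3 m2.py c; python3 -c "
from plant import bot;print(bot.get_obs()['moment'])"
```

```text
15.75 [0.55852579 0.13440254 0.16538855] [-0.86629174  0.7952793   1.02797616  1.79283844 -0.79462878  1.03242228
 -0.99195482] [-4.39830976  1.39872224  4.92071989]
tool x yaw 5.938827234082954
wrist grip 7816 0.19664202797975477 ((570.2274780273438, 135.27345275878906), (87.04692840576172, 24.043977737426758), 6.287659168243408)
wrist red 676 [0.63996838 0.15120701] 11.57534798135593
scene grip 418 0.1961710989751907 ((574.7708740234375, 136.2450714111328), (83.46343231201172, 23.694721221923828), 6.4233479499816895)
scene red 34 [0.65109835 0.15601248] 13.06534020168975
[0.16383288 0.95406849 0.05287245]
```

>>> servo_tool(series=[{"dx": 0, "dy": 0, "dz": 0, "twist": 0.01}, {"dx": 0, "dy": 0, "dz": 0, "twist": 0.01}, {"dx": 0, "dy": 0, "dz": 0, "twist": 0.01}, {"dx": 0, "dy": 0, "dz": 0, "twist": 0.01}, {"dx": 0, "dy": 0, "dz": 0, "twist": 0}, {"dx": 0, "dy": 0, "dz": 0, "twist": 0}, {"dx": 0, "dy": 0, "dz": 0, "twist": 0}, {"dx": 0, "dy": 0, "dz": 0, "twist": 0}])

```text
time_s: 16.65
eef_pos: [0.5586, 0.1345, 0.1654]
tool_rot: [-0.001, 0.999, 0.033, -0.0]
ft_force: [-3.6, 1.3, 5.1]
finger_gap: 0.0234
grip_force: 30.4
```

```bash
python3 m2.py d; python3 -c "
from plant import bot;print(bot.get_obs()['moment'])"
```

```text
16.65 [0.55858558 0.13453264 0.16539813] [-0.87040967  0.80036485  1.03774995  1.79253383 -0.80152649  1.03810575
 -1.02338088] [-3.55836605  1.25449526  5.13955098]
tool x yaw 3.79199663836795
wrist grip 7779 0.19664474300341095 ((570.2266235351562, 135.12799072265625), (87.18711853027344, 24.008298873901367), 4.922541618347168)
wrist red 678 [0.64000435 0.15116755] 11.543788526179364
scene grip 412 0.19630149591753981 ((574.5551147460938, 136.10557556152344), (82.3567123413086, 23.602840423583984), 5.420154094696045)
scene red 33 [0.65123251 0.1554952 ] 12.743742119212861
[0.20076061 0.93175778 0.76157982]
```

The lock is at its stop: torque jumped from 0.05 to 0.76 N m and the bar no longer moves. Next I unload, release and rise.

>>> servo_tool(series=[{"dx": 0, "dy": 0, "dz": 0, "twist": -0.02}, {"dx": 0, "dy": 0, "dz": 0, "twist": -0.01}, {"dx": 0, "dy": 0, "dz": 0, "twist": 0}, {"dx": 0, "dy": 0, "dz": 0, "twist": 0}, {"dx": 0, "dy": 0, "dz": 0, "twist": 0}, {"dx": 0, "dy": 0, "dz": 0, "twist": 0}, {"dx": 0, "dy": 0, "dz": 0, "twist": 0}, {"dx": 0, "dy": 0, "dz": 0, "twist": 0}])

```text
time_s: 17.55
eef_pos: [0.5585, 0.1345, 0.1654]
tool_rot: [-0.001, 0.999, 0.047, -0.0]
ft_force: [-3.0, 1.8, 5.6]
finger_gap: 0.024
grip_force: 30.0
```

>>> servo_tool(series=[{"dx": 0, "dy": 0, "dz": 0, "twist": 0}, {"dx": 0, "dy": 0, "dz": 0, "twist": 0}, {"dx": 0, "dy": 0, "dz": 0, "twist": 0}, {"dx": 0, "dy": 0, "dz": 0, "twist": 0}, {"dx": 0, "dy": 0, "dz": 0, "twist": 0}, {"dx": 0, "dy": 0, "dz": 0, "twist": 0}, {"dx": 0, "dy": 0, "dz": 0, "twist": 0}, {"dx": 0, "dy": 0, "dz": 0, "twist": 0}], jaw=60)

```text
time_s: 18.35
eef_pos: [0.5589, 0.1339, 0.1646]
tool_rot: [0.0, 0.999, 0.046, -0.0]
ft_force: [-0.3, 0.3, 0.4]
finger_gap: 0.06
grip_force: 0.0
```

>>> servo_tool(series=[{"dx": 0, "dy": 0, "dz": -10, "twist": 0}, {"dx": 0, "dy": 0, "dz": -20, "twist": 0}, {"dx": 0, "dy": 0, "dz": -30, "twist": 0}, {"dx": 0, "dy": 0, "dz": -30, "twist": 0}, {"dx": 0, "dy": 0, "dz": -30, "twist": 0}, {"dx": 0, "dy": 0, "dz": -20, "twist": 0}, {"dx": 0, "dy": 0, "dz": 0, "twist": 0}, {"dx": 0, "dy": 0, "dz": 0, "twist": 0}])

```text
time_s: 19.15
eef_pos: [0.5588, 0.134, 0.3047]
tool_rot: [-0.0, 0.999, 0.046, 0.0]
ft_force: [0.1, 0.5, -0.2]
finger_gap: 0.0597
grip_force: 0.0
```

```bash
sed -i 's/zt=.*/zt=.196/;s/red.,m.sum()/red",m.sum()/' m2.py; sed -i "s/'red\"/'red'/" m2.py; python3 m2.py e
```

```text
19.15 [0.55876173 0.1339657  0.30470365] [-0.93177071  0.66225283  1.16439139  1.61404408 -0.62895877  1.2902419
 -1.14078142] [ 0.11194736  0.49883001 -0.1708334 ]
tool x yaw 5.2600925282495625
wrist grip 2949 0.19676698308458762 ((559.0988159179688, 133.93551635742188), (108.1803970336914, 23.746950149536133), 6.607241630554199)
wrist red 232 [0.63978704 0.15138384] 11.719838754539538
scene grip 573 0.19611005916073776 ((560.8489990234375, 135.0253448486328), (111.43456268310547, 23.81096649169922), 6.614358901977539)
scene red 33 [0.65173077 0.15591547] 12.923255045338218
```

View pics/ewrist.png

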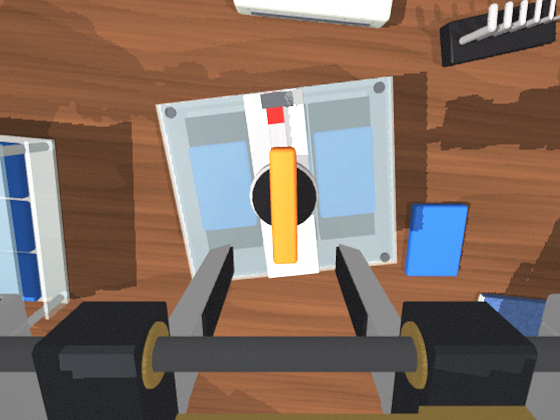

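The red tip at (276,115) is under the keeper at (277,99). The handle stands home, its top at 0.196 m, and the gripper is clear.

```bash
python3 -c "
from plant import bot;print(bot.sign_off())"
```

```text
the job is handed in; nothing more can be done
None
```

The drive case is locked: the orange handle stands fully home in the socket, the red-tipped bar is under its keeper against the stop, the gripper has let go, and I handed the job in at about 19 s.

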